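# Switch on the work light by its recessed slide switch

### The arm

A 6-joint arm with a two-finger parallel gripper is mounted at the origin on the work surface. World frame = base frame: x ahead of the robot, y to its left, z up, the work surface at z = 0. Lengths are in m, angles in degrees, forces in N, time in s.
With the tool pointing down it reaches from about 0.3 to 0.75 m from the base axis. Payload 8.5 kg.
Tool frame: the origin (TCP) lies between the finger pads; the fingertips stand 25 mm ahead of it and the grasp point (between the pads) lies 6 mm ahead of it; x points along the fingers, y is the direction in which the jaws open and shut, and the axes are right-handed (so a half turn about x gives the same grasp; the last joint's range is limited). The gripper opens to 85 mm and grips with 20 to 120 N. Pads are 22 mm wide; open, the fingers measure 114 mm over their backs; the gripper's body (76 mm by 85 mm) begins 54 mm behind the grasp point. The pads swing forward as they close: fully open they stand 13 mm farther back than shut.
Start: joints at [59.971, 21.807, 74.336, -0, 83.858, -12.336], TCP at [0.167, 0.524, 0.256] pointing down, gripper open.
Joint ranges: [-178.18, 178.18], [-50.72, 133.34], [12.68, 142.11], [-81.47, 261.47], [9.98, 163.14], [-165.26, 165.26]. Speed limits (degrees/s): [136.94, 136.94, 180, 180, 180, 180].

### API

Orientations are given as a 3x3 rotation matrix whose columns are the frame's x, y, z axes.
In Python, from rig import sensors, get_image, workorder gives the robot as it stands.
- The arm moves only by the tool arm_command, never from a script. Its argument "plan" is a list that holds one entry, the list of rows, each a list of 6 numbers: the shift along the tool's x, y, z in units of 25 mm (1.0 is 25 mm), then the turn, a rotation vector about the tool's x, y, z in units of 6 degrees (1.0 is 6 degrees). In form: [[[dx, dy, dz, ax, ay, az], ...]]. A call has 1 to 10 rows; each row is the pose to reach, as a shift and turn from the pose commanded when the call began, along the tool's axes at that moment; what a row does not reach only later rows make up. A row lasts 1/10 s, in which the tool goes at most 50 mm and 8.59 degrees, less where a joint would pass 70% of its speed; a pose out of reach is approached as far as the arm can. A call with a gripper value outside its range is refused whole. "jaw" is the closure, from 0 (fully open) to 1 (shut), set as the call begins (left out, the last holds). The fingers move at their own pace and stop on an object; "newtons" is the grip in N (left out, the last holds). Time passes only in rows, so rows that repeat a pose let the fingers close. It gives the time, the measured TCP pose, the force and the opening at its end, in the units of the state.
- sensors.observe(): the state, without advancing time (a new reading comes with each control period).
- get_image(name): name is "side" or "top"; returns a dict with "img" (480x640x3 uint8, red, green, blue), "fx", "fy", "cx", "cy" (pixels), "dist" ([k1, k2, p1, p2, k3] as OpenCV has them; the pictures are not rectified), "T" (4x4, takes a point from camera to world coordinates). Camera axes: x right, y up, looking along -z (the intrinsics and any distortion apply to the point x, -y, -z); pixel columns grow to the right and rows downward; lengths in m; the calibration is good to about 2 mm. A picture is of the moment at which its call begins. There is no depth.
- workorder.close_job(): hands the job in, once; it reports no verdict.
The state is a dict: "time_s": time; "q": joint angles; "qvel": joint speeds; "joint_efforts": joint torques, N m; "position": TCP position; "tool_rot": TCP orientation; "ft_force": force on the tool from outside, world axes, zero at the start; "wrist_torque": the same for the moment, N m; "grip_width": finger opening in m.
Only numpy, scipy, OpenCV 4.12 (cv2) and the standard library are available. Lean on these libraries where they do the work, as an engineer would, in place of code of your own. Each camera call takes 0.05 s, during which the arm holds its last target. There are 200 camera calls.

### The job

Switch on the flat work light, the case with the square white light panel, by sliding the small switch in its recessed slot all the way towards the light panel. Leave the look-alike speaker (the case with the round perforated grille) switched off, and take your hand away.

Things in the scene. Friction and masses are not known exactly. Their poses are not given: they have to be found in the camera images.
- work_light: Flat grey case (sizes in mm), 170 (own x) x 84 (y) x 34 high, fixed to the cabinet top, in the left or right place, turned up to 35 deg. Origin: underside centre; z up; x points away from the robot, from the slot to the square white light panel (flush, 50 x 64, centred at x = +51). Slot: recess in the top, 42 wide, 14 deep (floor 20 above the cabinet top), x = -76 to +14, y = 0, upright walls.
- work_light_switch (a joint): The light's switch: aluminium knob 14 (x) x 36 (y) mm in the slot, top flush with the case. Value in m: 0 = off, knob centre at case x = -25; 0.030 = fully on, x = +5, at its stop; starts at 0 to 0.004. The free slot behind it (44 long at 0, x = -76 to -32) takes a fingertip that pushes the knob's upright rear face along case +x. Stiff (about 2 N), no spring, stays where left.
- speaker: The look-alike: same grey case (170 x 84 x 34 mm high), slot and switch, fixed in the other place, also turned up to 35 deg. Origin: centre of underside; z up; x points away from the robot, from the slot to the round perforated grille (flush, 58 across, centred at x = +50), which it has instead of a light panel.
- speaker_switch (a joint): The speaker's switch: same knob and values as the work light's (m; 0 = off, 0.030 = on). Starts at 0 to 0.004; to be left alone.
Things that resemble listed ones, but are neither listed nor needed, are in the scene too. What is shaped like the work_light but black or pink is not meant.

How it is judged:
By the outcome, as a careful person would: the job done as asked, in the order asked, and still so for the second after the job is handed in, with the robot touching nothing.
It also fails if it takes over 32 s, if anything falls off the work surface, if the arm or the gripper's body presses on something with over 40 N, if the wrist force passes 120 N, or if a joint passes its speed limit or range.

## Working session

There is one attempt and no reset: what is moved stays moved. The work goes in short steps, Python scripts to look and compute and a tool call to move; the robot and the scene stay as the last step left them, time stands still between calls to the robot, and variables do not carry over. Pictures are saved under pics/ and viewed, about 8 in all and at most 12, crops included, and the job is handed in when it is done.

Besides the shell and the picture viewer there is one more tool, called after "Call:" as name(argument=value, ...), one argument or row to a line, values as JSON. arm_command: Moves the arm, as the interface text tells. Its arguments: {"type":"object","properties":{"plan":{"type":"array","items":{"type":"array","items":{"type":"array","items":{"type":"number"}}}},"jaw":{"type":"number"},"newtons":{"type":"number"}},"required":["plan"]}

```bash
mkdir -p pics
cat > h.py <<'E'
import numpy as np, cv2
from rig import sensors, get_image, workorder
def snap(name, f, crop=None, k=1):
    d=get_image(name); im=cv2.cvtColor(d["img"],cv2.COLOR_RGB2BGR)
    if crop: u0,v0,u1,v1=crop; im=im[v0:v1,u0:u1]
    cv2.imwrite("pics/"+f, cv2.resize(im,None,fx=k,fy=k,interpolation=cv2.INTER_CUBIC)); return d
def KD(d): return np.array([[d["fx"],0,d["cx"]],[0,d["fy"],d["cy"]],[0,0,1.]]), np.array(d["dist"],float)
def ray(d,uv,z):
    K,D=KD(d); p=cv2.undistortPoints(np.array(uv,float).reshape(-1,1,2),K,D).reshape(-1,2)
    T=np.array(d["T"]); r=np.c_[p[:,0],-p[:,1],-np.ones(len(p))]@T[:3,:3].T; o=T[:3,3]
    return o+r*((z-o[2])/r[:,2])[:,None]
def proj(d,P):
    K,D=KD(d); T=np.array(d["T"]); c=(np.array(P,float).reshape(-1,3)-T[:3,3])@T[:3,:3]
    return cv2.projectPoints(c*[1,-1,-1],np.zeros(3),np.zeros(3),K,D)[0].reshape(-1,2)
E
python3 - <<'E'
from h import *
for n in("top","side"):
    d=snap(n,n+"1.png"); print(n,np.round(d["T"],3).tolist())
s=sensors.observe(); print(s["position"],np.round(s["tool_rot"],3).tolist(),s["grip_width"],s["ft_force"])
E
```

```text
top [[-0.019, 0.981, -0.193, 0.182], [-1.0, -0.018, 0.006, 0.152], [0.003, 0.193, 0.981, 1.147], [0.0, 0.0, 0.0, 1.0]]
side [[0.903, 0.235, -0.361, 0.075], [-0.43, 0.485, -0.761, -0.602], [-0.004, 0.842, 0.539, 0.591], [0.0, 0.0, 0.0, 1.0]]
[0.16706181 0.52378144 0.25578952] [[-0.001, 0.304, 0.953], [-0.001, 0.953, -0.304], [-1.0, -0.001, -0.0]] 0.0848005483963519 [-0.50547004  0.50986743  0.19513464]
```

View pics/top1.png

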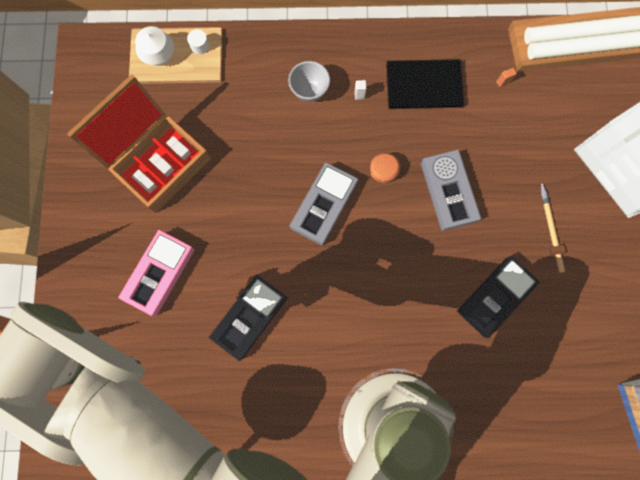

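View pics/side1.png

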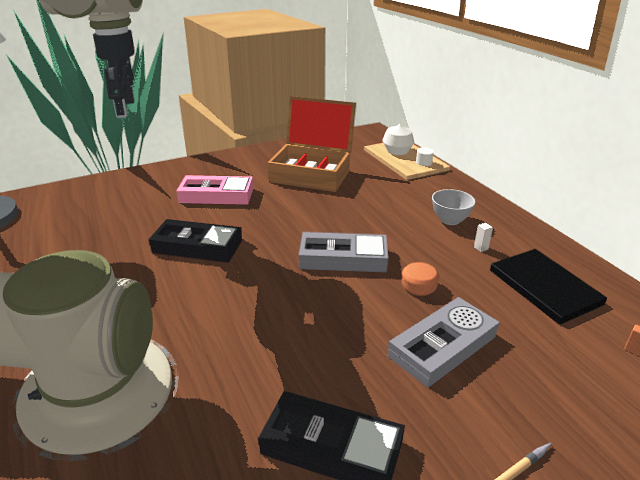

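The top view shows five look-alikes: a grey case with a white square panel at (324,203), the speaker with its round grille at (450,190), a pink case at (156,272), and black cases at (248,317) and (498,296). By the description I choose the grey one at (324,203), and I'll check it in a close crop.

Run:
```python
from h import *
snap("top","top2.png",(280,155,370,250),6)
```

```text
(no output)
```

View pics/top2.png

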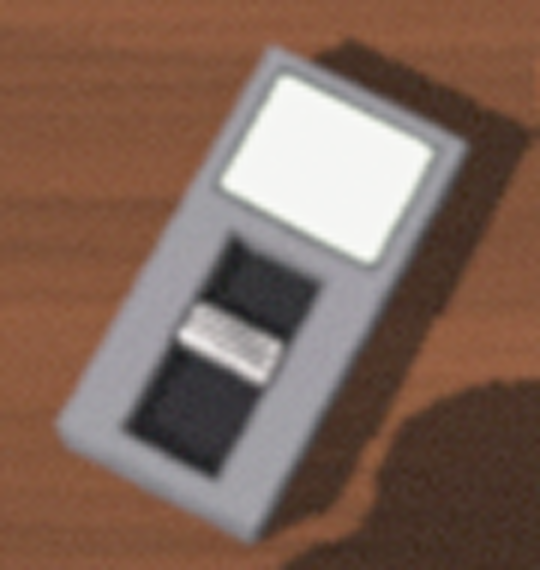

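The crop shows the grey case with a square white panel (crop corners about (285,72), (437,150), (375,268), (218,185)). The slot has the knob at about (230,342) and free space below it at about (195,415). This is the work light, so I'll fit its pose.

```bash
cat > fit.py <<'E'
from h import *
from scipy.optimize import least_squares
d=get_image("top")
uv=np.array([[285,72],[437,150],[375,268],[218,185],[272,47],[467,145],[235,235],[325,280],[215,475],[128,428]])/6+[279.6,154.6]
M=np.array([[76,32],[76,-32],[26,-32],[26,32],[85,42],[85,-42],[14,21],[14,-21],[-76,-21],[-76,21]])/1000
W=ray(d,uv,.034)[:,:2]
def R(a): return np.array([[np.cos(a),-np.sin(a)],[np.sin(a),np.cos(a)]])
f=least_squares(lambda p:(M@R(p[2]).T+p[:2]-W).ravel(),[.4,.2,-.4])
x,y,a=f.x; print("pose",f.x[:2],np.degrees(a),"rms mm",np.sqrt(np.mean(f.fun**2))*1e3)
print(np.round(f.fun.reshape(-1,2)*1e3,1).tolist())
k=ray(d,np.array([[230,342]])/6+[279.6,154.6],.034)[0,:2]; print("knob case xy",(R(a).T@(k-f.x[:2]))*1e3)
s=sensors.observe(); T=s["tool_rot"];
tg=np.r_[f.x[:2]+R(a)@[-.056,0],.25]; print("target",tg,"tool shift/25mm",T.T@(tg-s["position"])/.025)
ca,sa=np.cos(a),np.sin(a); G=np.array([[0,sa*-1,ca],[0,ca,sa],[-1,0,0]])
print("turn/6deg",np.degrees(cv2.Rodrigues(T.T@G)[0].ravel())/6,np.linalg.det(G)); print("rest of z",s["position"][2])
E
python3 fit.py
```

```text
pose [0.49007728 0.14352905] -29.298598661213827 rms mm 1.6783969009112574
[[-1.6, -0.0], [-0.7, 1.3], [1.7, 1.0], [-0.7, -1.9], [1.1, -0.5], [0.4, -0.3], [3.3, 0.5], [0.9, -2.5], [-3.2, -1.1], [-1.2, 3.4]]
knob case xy [-26.17734961   0.8041472 ]
target [0.44124073 0.17093328 0.25      ] tool shift/25mm [  0.24485354 -10.11580056  14.73818757]
turn/6deg [ 1.93398342e+00 -8.51239253e-04  7.66790278e-03] 1.0
rest of z 0.25598440531018746
```

Call:
arm_command(
  plan=[
    [[0,-1,1.5,0.2,0,0],[0,-2,3,0.4,0,0],[0,-3.1,4.5,0.6,0,0],[0,-4.3,6.2,0.8,0,0],[0,-5.5,8,1,0,0],[0,-6.8,9.8,1.3,0,0],[0,-8,11.6,1.6,0,0],[0,-9.2,13.4,1.9,0,0],[0,-10.1,14.7,1.93,0,0],[0,-10.1,14.7,1.93,0,0]],
  ],
  jaw=1,
  newtons=40,
)

```text
time_s: 1.2
position: [0.4431, 0.1682, 0.256]
tool_rot: [[0.0, 0.493, 0.87], [-0.001, 0.87, -0.493], [-1.0, -0.0, 0.001]]
ft_force: [-0.0, 0.7, -0.2]
grip_width: -0.0
```

Call:
arm_command(
  plan=[
    [[1,0,0,0,0,0],[2,0,0,0,0,0],[3,0,0,0,0,0],[4,0,0,0,0,0],[5,0,0,0,0,0],[5.6,0,0,0,0,0],[5.6,0,0,0,0,0],[5.6,0,0,0,0,0]],
  ],
)

```text
time_s: 2.0
position: [0.4405, 0.1721, 0.1167]
tool_rot: [[0.0, 0.489, 0.873], [0.0, 0.873, -0.489], [-1.0, 0.0, 0.0]]
ft_force: [-0.1, -0.2, -0.2]
grip_width: 0.0004
```

```bash
cat > see.py <<'E'
from h import *
import sys
n=sys.argv[1]; c=np.array([.49008,.14353]); a=np.radians(-29.3)
R=np.array([[np.cos(a),-np.sin(a)],[np.sin(a),np.cos(a)]])
s=sensors.observe(); p=s["position"]; print("t",s["time_s"],"pos",p,"F",np.round(s["ft_force"],1),"w",s["grip_width"])
print("TCP case mm",R.T@(p[:2]-c)*1e3,"tip z",p[2]+.025*s["tool_rot"][2,0]); print(np.round(s["tool_rot"],3).tolist())
d=get_image("side")
q=[np.r_[c+R@np.array(m),.034] for m in [(-.076,-.021),(-.076,.021),(.014,.021),(.014,-.021),(.085,-.042),(.085,.042),(-.085,.042),(-.085,-.042)]]
pp=proj(d,q); u0,v0=230,150; im=cv2.cvtColor(d["img"],cv2.COLOR_RGB2BGR)[v0:v0+150,u0:u0+200]
im=cv2.resize(im,None,fx=4,fy=4,interpolation=cv2.INTER_CUBIC)
for u,v in (pp-[u0-.4,v0-.4])*4: cv2.circle(im,(int(u),int(v)),3,(0,0,255),1)
cv2.imwrite("pics/"+n,im)
E
python3 see.py s3.png
```

```text
t 2.0 pos [0.44051176 0.17207922 0.11674421] F [-0.1 -0.2 -0.2] w 0.00043373221438914927
TCP case mm [-57.19842393   0.63907344] tip z 0.09174420607368813
[[0.0, 0.489, 0.873], [0.0, 0.873, -0.489], [-1.0, 0.0, 0.0]]
```

View pics/s3.png

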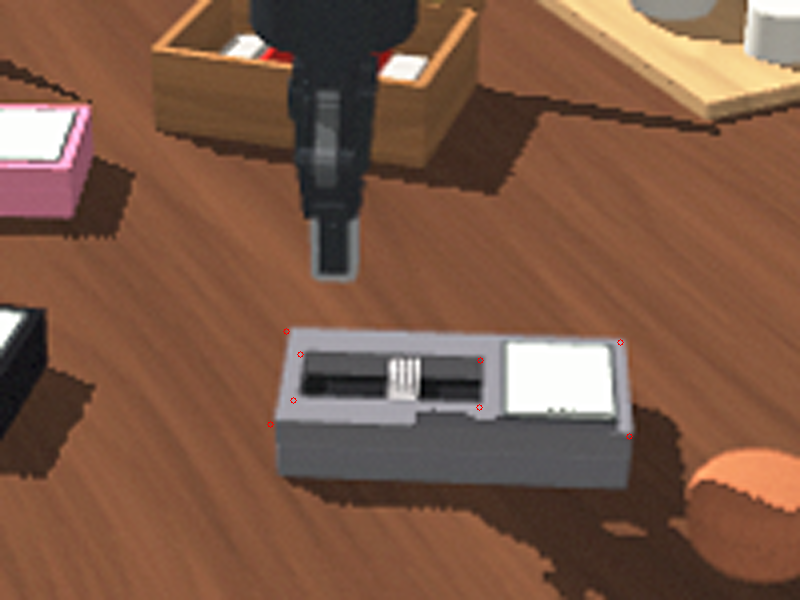

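The side view shows the closed fingertips at (335,278) above the case. The slot runs from about (301,352) to (482,400) in the crop, and my pose agrees to about 2-3 mm. I'll shift slightly towards case +y, go down to just above the case top, and check.

Call:
arm_command(
  plan=[
    [[0.5,0.06,0.1,0,0,0],[1.2,0.06,0.1,0,0,0],[1.9,0.06,0.1,0,0,0],[2.1,0.06,0.1,0,0,0],[2.1,0.06,0.1,0,0,0]],
  ],
)

```text
time_s: 2.55
position: [0.4436, 0.1719, 0.0642]
tool_rot: [[0.0, 0.489, 0.872], [0.0, 0.872, -0.489], [-1.0, 0.0, 0.0]]
ft_force: [-0.5, 0.0, 0.5]
grip_width: -0.0
```

```bash
python3 see.py s4.png; python3 -c "
from h import *
snap('top','t4.png',(280,155,370,250),6)"
```

```text
t 2.55 pos [0.44357897 0.17191118 0.06417759] F [-0.5  0.   0.5] w -3.791731278727462e-05
TCP case mm [-54.44137532   1.99356548] tip z 0.039177585518432964
[[0.0, 0.489, 0.872], [0.0, 0.872, -0.489], [-1.0, 0.0, 0.0]]
```

View pics/s4.png

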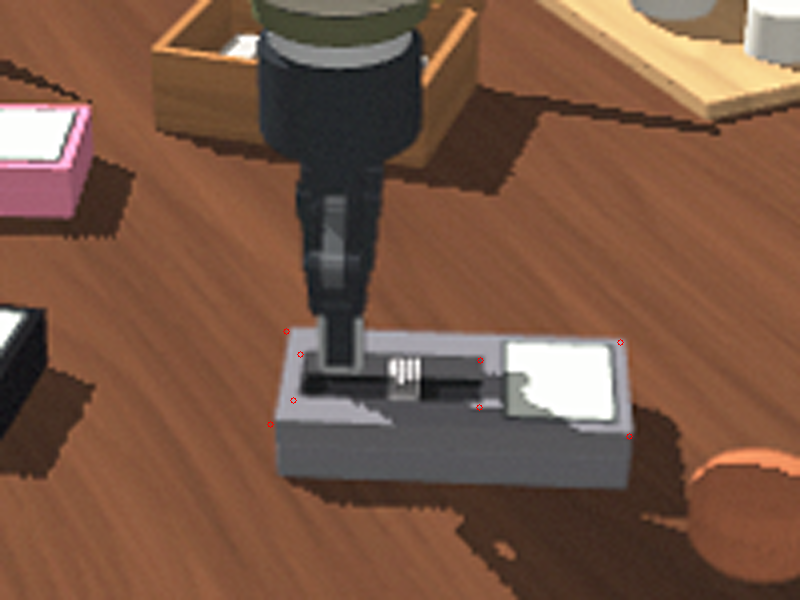

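The side view shows the fingertips' lower edge at (340,372), just above the slot's rear part. I'll check the sideways fit in the top crop already taken.

View pics/t4.png

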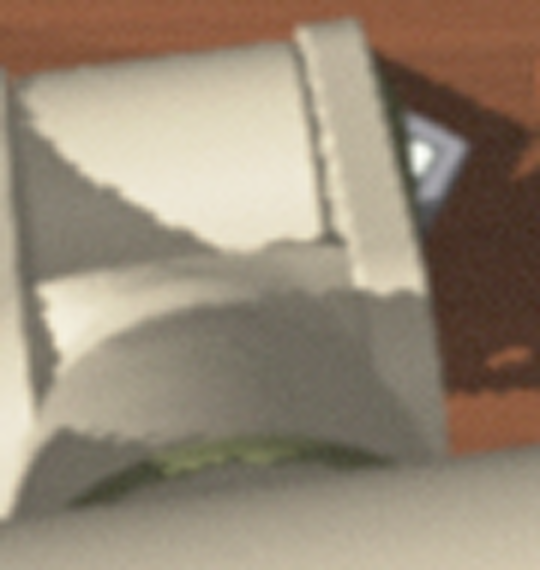

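The arm hides the slot from the top camera. I'll compare where the side camera should see the fingertips with where it does, so that camera bias cancels out.

Run:
```python
from h import *
d=get_image("side"); s=sensors.observe(); T=s["tool_rot"];p=s["position"]
f=lambda P:np.round((proj(d,P)-[229.6,149.6])*4)
for w in (0,-8,-11,-14.5):
    print(w,f([p+T@np.array([.025,w/1000,z]) for z in(-.011,.011)]).tolist())
# pose refit from side picture: case top corners
c=np.array([[288,329],[622,338],[630,428],[277,422],[301,352],[482,357],[482,401],[301,397]])/4+[229.6,149.6]
M=np.array([[-85,42],[85,42],[85,-42],[-85,-42],[-76,21],[14,21],[14,-21],[-76,-21]])/1000
W=ray(d,c,.034)[:,:2]; a=np.radians(-29.3); R=np.array([[np.cos(a),-np.sin(a)],[np.sin(a),np.cos(a)]])
print(np.round(((W-[.49008,.14353])@R-M)*1e3,1).tolist())
```

```text
0 [[319.0, 366.0], [364.0, 367.0]]
-8 [[318.0, 375.0], [363.0, 376.0]]
-11 [[318.0, 378.0], [363.0, 379.0]]
-14.5 [[317.0, 382.0], [362.0, 383.0]]
[[0.5, 2.9], [0.8, 4.6], [0.7, 7.5], [2.7, 2.3], [-0.0, 2.3], [0.8, 3.2], [1.2, 5.4], [3.3, 3.6]]
```

Side and top disagree by about 3.6 mm in case y. The TCP sits between the two at +2 mm, inside the 6.5 mm margin, so I'll descend into the slot watching the force.

Call:
arm_command(
  plan=[
    [[0.1,0,0,0,0,0],[0.2,0,0,0,0,0],[0.3,0,0,0,0,0],[0.3,0,0,0,0,0]],
  ],
)

```text
time_s: 3.1
position: [0.4433, 0.1718, 0.056]
tool_rot: [[-0.001, 0.489, 0.872], [-0.0, 0.872, -0.489], [-1.0, -0.0, -0.001]]
ft_force: [-0.9, 0.4, -1.0]
grip_width: -0.0003
```

Call:
arm_command(
  plan=[
    [[0.1,0,0,0,0,0],[0.2,0,0,0,0,0],[0.25,0,0,0,0,0],[0.25,0,0,0,0,0]],
  ],
)

```text
time_s: 3.5
position: [0.4434, 0.1718, 0.0499]
tool_rot: [[-0.0, 0.489, 0.872], [-0.0, 0.872, -0.489], [-1.0, -0.0, -0.0]]
ft_force: [-0.2, -0.4, 0.1]
grip_width: -0.0001
```

The tips are in the slot with no contact, so I push along tool z (case +x).

Call:
arm_command(
  plan=[
    [[0,0,0.2,0,0,0],[0,0,0.4,0,0,0],[0,0,0.6,0,0,0],[0,0,0.8,0,0,0],[0,0,1.0,0,0,0],[0,0,1.2,0,0,0],[0,0,1.35,0,0,0],[0,0,1.45,0,0,0],[0,0,1.5,0,0,0]],
  ],
)

```text
time_s: 4.4
position: [0.4763, 0.1533, 0.05]
tool_rot: [[-0.0, 0.489, 0.872], [-0.0, 0.872, -0.489], [-1.0, -0.0, -0.0]]
ft_force: [-2.7, 1.3, 1.9]
grip_width: 0.0003
```

Call:
arm_command(
  plan=[
    [[0,0,0.05,0,0,0],[0,0,0.1,0,0,0],[0,0,0.1,0,0,0]],
  ],
)

```text
time_s: 4.7
position: [0.4785, 0.1522, 0.0501]
tool_rot: [[0.0, 0.489, 0.872], [-0.0, 0.872, -0.489], [-1.0, -0.0, 0.0]]
ft_force: [-0.5, 0.4, 0.7]
grip_width: 0.0004
```

Call:
arm_command(
  plan=[
    [[0,0,0.04,0,0,0],[0,0,0.08,0,0,0],[0,0,0.08,0,0,0]],
  ],
)

```text
time_s: 5.0
position: [0.4802, 0.1512, 0.0501]
tool_rot: [[0.0, 0.489, 0.872], [-0.0, 0.872, -0.489], [-1.0, -0.0, 0.0]]
ft_force: [-1.3, 0.8, 1.2]
grip_width: 0.0001
```

Call:
arm_command(
  plan=[
    [[0,0,0.04,0,0,0],[0,0,0.08,0,0,0],[0,0,0.08,0,0,0]],
  ],
)

```text
time_s: 5.3
position: [0.4812, 0.1506, 0.05]
tool_rot: [[-0.002, 0.489, 0.872], [0.001, 0.872, -0.489], [-1.0, -0.0, -0.002]]
ft_force: [-4.7, 2.5, 2.8]
grip_width: 0.0005
```

Call:
arm_command(
  plan=[
    [[0,0,0.04,0,0,0],[0,0,0.08,0,0,0],[0,0,0.08,0,0,0]],
  ],
)

```text
time_s: 5.6
position: [0.4814, 0.1504, 0.05]
tool_rot: [[-0.005, 0.489, 0.872], [0.002, 0.872, -0.489], [-1.0, -0.001, -0.005]]
ft_force: [-9.8, 9.3, 6.6]
grip_width: 0.0005
```

```bash
python3 see.py s5.png
```

```text
t 5.6 pos [0.48140269 0.15039453 0.0499677 ] F [-9.8  9.3  6.6] w 0.0005092139679456384
TCP case mm [-10.92659944   1.73982355] tip z 0.024968052213904735
[[-0.005, 0.489, 0.872], [0.002, 0.872, -0.489], [-1.0, -0.001, -0.005]]
```

View pics/s5.png

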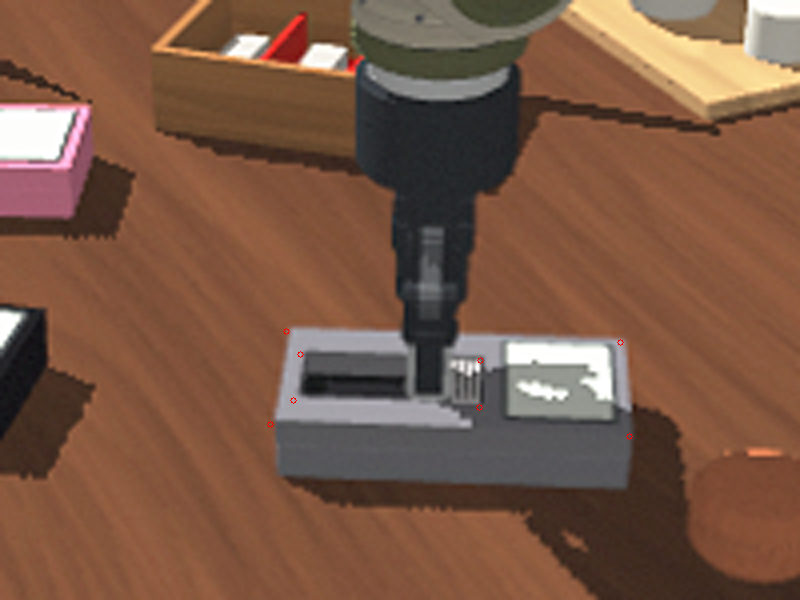

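The knob, at (453–483, 357–402), sits flush at the panel end of the slot, and the motion has stalled with force rising to about 14 N: it is at its stop. I back off, rise and move away.

Call:
arm_command(
  plan=[
    [[0,0,-0.2,0,0,0],[0,0,-0.4,0,0,0],[0,0,-0.5,0,0,0],[0,0,-0.5,0,0,0]],
  ],
)

```text
time_s: 6.05
position: [0.4726, 0.1555, 0.0501]
tool_rot: [[0.0, 0.489, 0.872], [-0.0, 0.872, -0.489], [-1.0, 0.0, 0.0]]
ft_force: [-0.6, -0.8, -0.2]
grip_width: -0.0002
```

Call:
arm_command(
  plan=[
    [[-0.5,0,0,0,0,0],[-1.3,0,0,0,0,0],[-2.3,0,0,0,0,0],[-3.5,0,0,0,0,0],[-4.7,0,0,0,0,0],[-6,0,0,0,0,0],[-7,0,0,0,0,0],[-7.5,0,0,0,0,0],[-7.5,0,0,0,0,0]],
  ],
)

```text
time_s: 6.95
position: [0.4734, 0.1553, 0.2392]
tool_rot: [[0.004, 0.489, 0.872], [0.0, 0.872, -0.489], [-1.0, 0.002, 0.003]]
ft_force: [0.2, 1.3, -0.9]
grip_width: 0.0003
```

Call:
arm_command(
  plan=[
    [[0,1,-1,0,0,0],[0,2.2,-2.2,0,0,0],[0,3.5,-3.5,0,0,0],[0,4.8,-4.8,0,0,0],[0,6,-6,0,0,0],[0,7,-7,0,0,0],[0,7.5,-7.5,0,0,0],[0,7.5,-7.5,0,0,0]],
  ],
)

```text
time_s: 7.75
position: [0.3998, 0.4123, 0.236]
tool_rot: [[-0.002, 0.487, 0.874], [-0.001, 0.874, -0.487], [-1.0, -0.002, -0.001]]
ft_force: [-0.4, -0.8, -1.1]
grip_width: -0.0
```

Run:
```python
from h import *
snap("top","t6.png",(280,140,490,250),3.8); print(sensors.observe()["ft_force"],sensors.observe()["time_s"])
```

```text
[ 0.49758617 -1.12262861 -0.2354951 ] 7.8
```

View pics/t6.png

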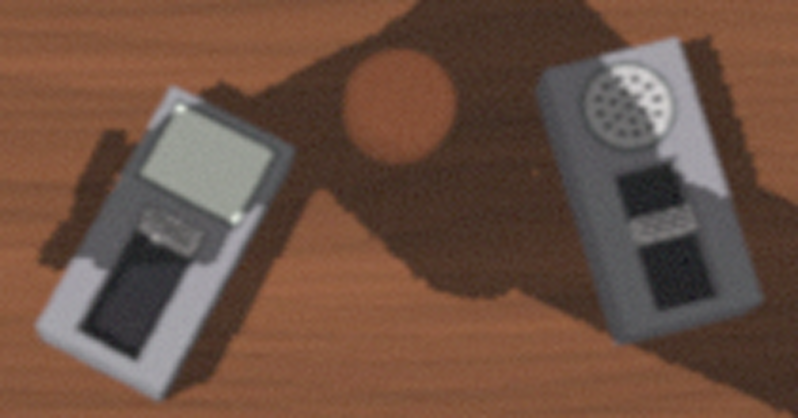

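The work light's knob, at (170,230), is now at the panel end of the slot. The speaker's knob, at (665,223), is still in its starting place, and the arm is clear.

```bash
python3 -c "
from rig import workorder
print(workorder.close_job())"
```

```text
the job is handed in; nothing more can be done
None
```

The work light's switch is pushed all the way to its stop at the light-panel end, and the job is handed in, at about 7.8 s on the robot's clock. I put the closed fingertips in the slot behind the knob, pushed it along until it stopped, then backed off, lifted out and moved away.

- **At the stop:** the motion stalled as the force rose to about 14 N horizontally.
- **Last picture:** the knob stayed at the panel end after I let go. The speaker's switch is still in its starting place, and the hand is well clear with only noise-level force.
- **Disagreement:** the top and side cameras differed by about 3.6 mm on the case's sideways position. I aimed between the two, and the fingertips went into the slot without touching it.

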